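Hang the copper-disc carrier on the drying rail

TASK

Take the carrier with the copper disc by its black grip post, from the robot's side hang its hook squarely on the rail at the yellow band, and then slide it along the rail, without lifting it off, until the hook sits inside the green band. Let go and leave it hanging still; do not disturb the carrier with the white disc.

Things in the scene. Friction and masses are not known exactly. Their poses are not given: they have to be found in the camera images.
- copper_carrier: Carrier to hang: 52 mm square tray 6 mm thick, copper disc on it (top at z 11; front rim to z 18). Origin under its centre, z up. At x -22 a 20 mm wide strap rises, bends to +x as a hook open to +x: crown underside z 105, top 110; back rib (inner face x -14) and front lip (x 14 to 18) reach down to z 89. Rail enters between tray and lip. Black grip post 16 x 16, z 110 to 150, x = y = 0. mm; 0.22 kg
- white_carrier: Bystander to leave alone: same carrier, same size (52 x 52 x 150 mm) and origin (centre of underside), but with a white ceramic disc
- green_band: Green band, 50 mm long, on a fixed level steel rail (16 mm diameter, 410 mm long, a post at each end as high as the rail). Origin: on the rail's axis, mid-band, 180 mm above the bench; y along the rail, x across it away from the robot. The 20 mm wide hook must end inside it; a hung carrier's origin is 97 mm below the rail's axis
- yellow_band: Yellow band, 50 mm long, on a fixed level steel rail (16 mm diameter, 410 mm long, a post at each end as high as the rail). Origin: on the rail's axis, mid-band, 180 mm above the bench; y along the rail, x across it away from the robot. The hook is first hung here; the green band is on the same rail, 150 to 210 mm to its left or right, with nothing between
Things that resemble listed ones, but are neither listed nor needed, are in the scene too. Leave any red look-alike of the copper_carrier alone.

How it is judged:
On the way:
1. the carrier's hook is on the rail at the yellow band (hook centre within 35 mm of the band's middle) (x of copper_carrier in the frame of yellow_band between -0.02 and 0.02 m and z of copper_carrier in the frame of yellow_band between -0.108 and -0.086 m and angle between copper_carrier's own z axis and vertical below 0.2 rad and angle between the x axis of copper_carrier and the x axis of yellow_band, either way round below 0.3 rad and y of copper_carrier in the frame of yellow_band between -0.035 and 0.035 m), for 0.1 s.
At the end, for the whole second after the job is handed in: The copper carrier hangs by its hook on the rail, its hook inside the green band (centre within 15 mm of the band's middle), within about 11 degrees of upright and 17 degrees of square to the rail, at rest; the white carrier stands within 30 mm of where it was (x of copper_carrier in the frame of green_band between -0.02 and 0.02 m and z of copper_carrier in the frame of green_band between -0.108 and -0.086 m and angle between each of copper_carrier, white_carrier's own z axis and vertical below 0.2 rad and angle between the x axis of copper_carrier and the x axis of green_band, either way round below 0.3 rad and y of copper_carrier in the frame of green_band between -0.015 and 0.015 m and linear speed of copper_carrier below 0.03 m/s and angular speed of copper_carrier below 0.4 rad/s and distance of white_carrier from where it was at the start of the episode below 0.03 m); the robot touches nothing.
It fails at once if the carrier is lifted more than 12 mm off the rail at the green band (within 50 mm of its middle), instead of sliding there (x of copper_carrier in the frame of green_band between -0.03 and 0.03 m and y of copper_carrier in the frame of green_band between -0.05 and 0.05 m and z of copper_carrier in the frame of green_band between -0.085 and 0 m).
It fails at once if the white carrier is knocked over or shifted by more than 30 mm (distance of white_carrier from where it was at the start of the episode above 0.03 m or angle between white_carrier's own z axis and vertical above 0.4 rad).
It also fails if it takes over 45 s, if anything falls off the work surface, if the arm or the gripper's body presses on something with over 40 N, if the wrist force passes 120 N, or if a joint passes its speed limit or range.

ROBOT

A 6-joint arm with a two-finger parallel gripper is mounted at the origin on the work surface. World frame = base frame: x ahead of the robot, y to its left, z up, the work surface at z = 0. Lengths are in m, angles in rad, forces in N, time in s.
With the tool pointing down it reaches from about 0.325 to 0.9 m from the base axis. Payload 6.1 kg.
Tool frame: the origin (TCP) lies at the very end of the fingers, on their centre line; the grasp point (between the pads) lies 19 mm behind it; y points along the fingers, x is the direction in which the jaws open and shut, and the axes are right-handed (so a half turn about y gives the same grasp; the last joint's range is limited). The gripper opens to 85 mm and grips with 20 to 120 N. Pads are 22 mm wide; open, the fingers measure 114 mm over their backs; the gripper's body (76 mm by 85 mm) begins 54 mm behind the grasp point. The pads swing forward as they close: fully open they stand 13 mm farther back than shut.
Start: joints at [-1.279, 0.22, 1.526, -0, 1.395, -0.126], TCP at [0.254, -0.571, 0.198] pointing down, gripper open.
Joint ranges: [-2.98, 2.98], [-0.91, 2.08], [0.09, 2.57], [-1.24, 4.39], [0.2, 2.65], [-2.68, 2.68]. Speed limits (rad/s): [2.57, 2.57, 3.01, 3.14, 3.14, 3.14].

INTERFACE

Orientations are given as a unit quaternion [w, x, y, z].
In Python, from rig import ctrl, effector, camera, calibration, get_t, get_q, get_dq, get_effort, get_eef_pos, get_tool_rot, get_force, get_wrist_torque, get_width gives the robot as it stands. Calls block until the motion is done:
- ctrl.reach(position, orientation): joint-space move of the TCP to a pose.
- ctrl.movel(position, ori=None, max_speed=0.15, threshold=None): straight line of the TCP; ori=None keeps the orientation; max_speed is the mean speed in m/s. With threshold (N) it stops when the force on the tool has changed by that much, and returns True; else False.
- ctrl.goto_joints(angles): joint-space move.
- effector.gripper_to(opening, force=None): opening from 0.0 (shut) to 1.0 (fully open); force is the grip in N (None keeps the last); returns when the fingers have stopped.
- ctrl.pause(seconds).
- ctrl.solve_ik(position, orientation): joint angles nearest the present ones, or None.
- camera(name): name is "scene" or "top" or "wrist"; returns (picture, depth): 400x640x3 uint8, red, green, blue; 400x640 float32, m along the optical axis (not along the pixel's ray), 0 where there is no reading.
- calibration(name): a dict with "fx", "fy", "cx", "cy" (pixels), "R" (3x3) and "t" (3): a world point X has camera coordinates R X + t. Camera axes: x right, y down, z forward; pixel columns grow to the right and rows downward; lengths in m; the calibration is good to about 2 mm. A picture is of the moment at which its call begins: read the wrist's pose just before it. calibration takes no time and is no camera call; for the wrist camera it gives the pose at the moment of the call.
A pose or a line that the arm cannot do raises ctrl.MotionError and nothing moves.
- ctrl.finish_job(): hands the job in, once; it reports no verdict.
Readings, each from a call of its own:
- get_t(): time.
- get_q(): joint angles.
- get_dq(): joint speeds.
- get_effort(): joint torques, N m.
- get_eef_pos(): TCP position.
- get_tool_rot(): TCP orientation.
- get_force(): force on the tool from outside, world axes, zero at the start.
- get_wrist_torque(): the same for the moment, N m.
- get_width(): opening from 0.0 (shut) to 1.0 (fully open).
Only numpy, scipy, OpenCV 4.12 (cv2) and the standard library are available. Lean on these libraries where they do the work, as an engineer would, in place of code of your own. Each camera call takes 0.05 s, during which the arm holds its last target. There are 200 camera calls.

## Working session

There is one attempt and no reset: what is moved stays moved. The work goes in short steps, each a Python script; the robot and the scene stay as the last script left them, time stands still between calls to the robot, and variables do not carry over. Pictures are saved under pics/ and viewed, about 8 in all and at most 12, crops included, and the job is handed in when it is done.

```bash
ls; mkdir -p pics
python3 - <<'E'
from rig import *
import cv2,numpy as np
for n in("scene","top"):
    p,d=camera(n);np.savez(f"pics/{n}0.npz",p=p,d=d,**calibration(n));cv2.imwrite(f"pics/{n}0.png",p[:,:,::-1])
    c=calibration(n);print(n,c["fx"],c["cx"],c["cy"],-c["R"].T@c["t"],c["R"].round(2).tolist())
print(get_t(),get_eef_pos(),get_tool_rot(),get_width())
E
```

```text
pics
scene 469.7979594385291 312.5506636905924 193.11729837614814 [1.12253422 0.35700047 0.82512226] [[-0.44, 0.9, 0.0], [0.64, 0.32, -0.7], [-0.62, -0.31, -0.72]]
top 469.292283431618 315.458266583803 196.20234288635396 [0.35160874 0.04873911 0.93647148] [[0.06, -1.0, 0.0], [-0.98, -0.06, -0.2], [0.2, 0.01, -0.98]]
0.1 [ 0.25337596 -0.57065463  0.1973875 ] [ 0.59322691 -0.59240687  0.38593629 -0.38495338] 0.9975589405052236
```

View pics/scene0.png

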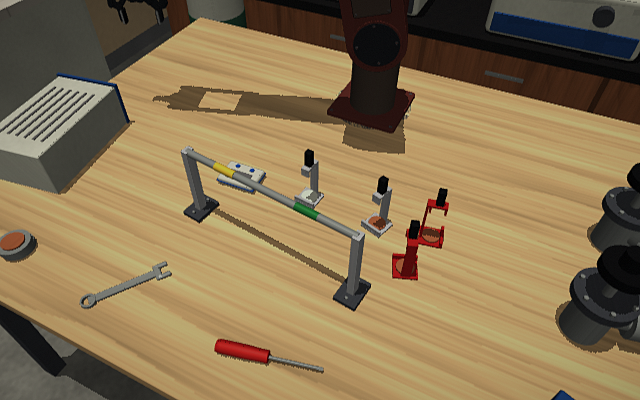

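View pics/top0.png

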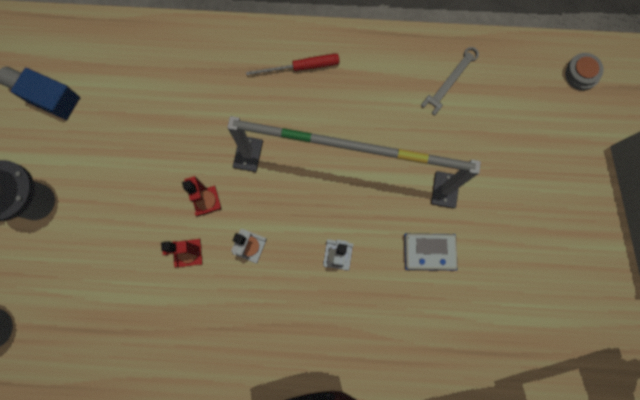

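The images show the copper carrier at top (247,247) and scene (377,222). The white carrier is at top (338,255), the green band at top (296,134) and yellow at (412,156). The red look-alikes are to the left. Next I measure these.

```bash
cat > h.py <<'E'
import numpy as np,cv2
def ray(c,uv,z):
    uv=np.atleast_2d(uv).astype(float);d=np.c_[(uv[:,0]-c["cx"])/c["fx"],(uv[:,1]-c["cy"])/c["fy"],np.ones(len(uv))]@c["R"]
    o=-c["R"].T@c["t"];return o+d*((z-o[2])/d[:,2])[:,None]
def cloud(c,d):
    v,u=np.mgrid[:d.shape[0],:d.shape[1]]
    X=np.stack([(u-c["cx"])/c["fx"]*d,(v-c["cy"])/c["fy"]*d,d],-1)
    return (X-c["t"])@c["R"]
E
python3 - <<'E'
from h import *
np.set_printoptions(precision=4,suppress=True)
for n in("scene","top"):
    c=np.load(f"pics/{n}0.npz");p=c["p"];P=cloud(c,c["d"]);hsv=cv2.cvtColor(p,cv2.COLOR_RGB2HSV)
    H,S,V=[hsv[...,i].astype(int) for i in range(3)]
    inr=(P[...,2]>.165)&(P[...,2]<.2)&(P[...,0]>.3)&(P[...,0]<.8)
    for nm,m in(("green",(H>45)&(H<85)&(S>100)),("yellow",(H>20)&(H<35)&(S>120))):
        m=m&inr;v,u=np.nonzero(m);r=ray(c,[[u.mean(),v.mean()]],.18)
        print(n,nm,m.sum(),P[m].mean(0),r)
    # posts: dark, height .115-.155
    m=((V<60)&(P[...,2]>.115)&(P[...,2]<.158)&(P[...,0]>.3)&(P[...,0]<.7)&(abs(P[...,1])<.3)).astype(np.uint8)
    k,l,st,ce=cv2.connectedComponentsWithStats(m)
    for i in range(1,k):
        if st[i,4]>15:
            Q=P[l==i];print(n,"post",st[i],ce[i],np.median(Q,0),Q.min(0),Q.max(0))
    r=(slice(210,285),slice(215,365)) if n=="top" else (slice(140,245),slice(285,405))
    cv2.imwrite(f"pics/{n}_crop.png",cv2.resize(p[r][:,:,::-1],None,fx=5,fy=5,interpolation=cv2.INTER_CUBIC))
    # tray points
    for nm,cen in(("copper",(250,248)),("white",(338,258))):
        if n=="top":
            m=(abs(P[...,2]-.008)<.013)&(P[...,2]>.003)&(S<70)&(V>90)
            m[:, :cen[0]-30]=0;m[:,cen[0]+30:]=0;m[:cen[1]-30]=0;m[cen[1]+30:]=0
            print(nm,m.sum(),cv2.minAreaRect(P[m][:,:2].astype(np.float32)))
E
```

```text
scene green 223 [0.6106 0.1149 0.187 ] [[0.6045 0.1154 0.18  ]]
scene yellow 176 [ 0.589  -0.1037  0.1865] [[ 0.5836 -0.1083  0.18  ]]
scene post [305 149   9  18 135] [308.9556 157.6222] [0.4337 0.0089 0.1382] [ 0.4199 -0.0013  0.1159] [0.438  0.0147 0.1528]
scene post [377 176  12  18 154] [382.3182 184.6104] [0.4407 0.1826 0.1383] [0.427  0.1721 0.116 ] [0.4463 0.1908 0.1532]
scene post [436 188   8  18  61] [438.8852 195.9836] [0.4221 0.2965 0.1404] [0.4102 0.2924 0.1163] [0.4268 0.2999 0.1524]
scene post [409 220  11  19 166] [413.8554 228.988 ] [0.5277 0.2781 0.1408] [0.5122 0.2676 0.1151] [0.5327 0.2865 0.1527]
top green 201 [0.6066 0.093  0.1882] [[0.6094 0.0935 0.18  ]]
top yellow 273 [ 0.5811 -0.1026  0.1878] [[ 0.5835 -0.1042  0.18  ]]
top post [233 130  12  13  88] [239.5227 136.75  ] [0.6117 0.194  0.1353] [0.6096 0.1912 0.1159] [0.6277 0.2048 0.1574]
top post [457 170  13  13 101] [461.6436 176.6238] [ 0.5617 -0.1988  0.1352] [ 0.5571 -0.2074  0.1151] [ 0.5779 -0.1968  0.1578]
top post [183 181  14  13 125] [189.192 186.792] [0.5166 0.273  0.1489] [0.5099 0.2667 0.1178] [0.5257 0.2828 0.1537]
top post [234 234  12  11  94] [239.1489 239.2553] [0.4308 0.178  0.1496] [0.4232 0.1715 0.123 ] [0.4393 0.1874 0.1556]
top post [166 242  10  11  89] [170.3258 246.8202] [0.4123 0.294  0.1453] [0.4051 0.2916 0.1161] [0.4199 0.2994 0.153 ]
top post [336 245  10  10  83] [340.8193 249.5904] [0.4225 0.0069 0.1503] [ 0.4166 -0.0001  0.1168] [0.4309 0.0139 0.1538]
copper 230 ((0.4341445565223694, 0.18363168835639954), (0.058564748615026474, 0.055040642619132996), 71.20068359375)
white 356 ((0.4270246624946594, 0.005101535469293594), (0.05271780118346214, 0.057563167065382004), 85.01880645751953)
```

View pics/top_crop.png

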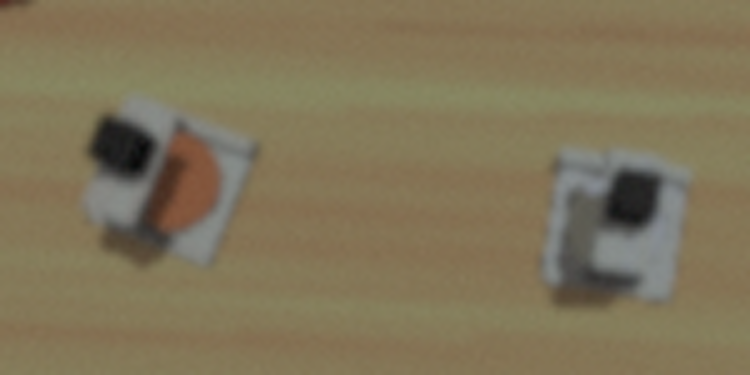

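View pics/scene_crop.png

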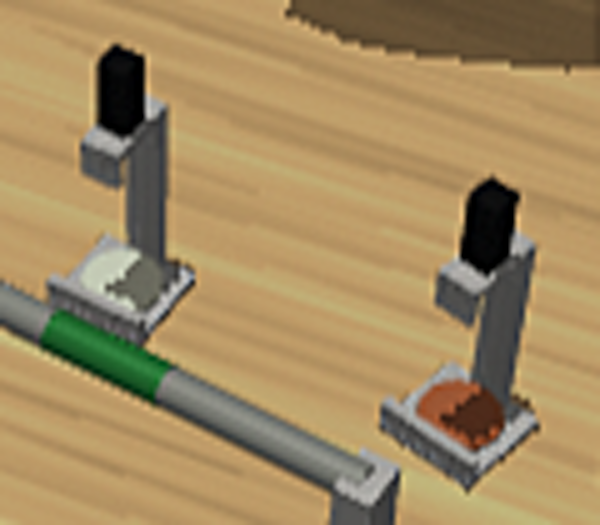

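Copper carrier: post at about (0.432, 0.179), yaw about -19.5° from the rim, which faces away from the robot. The green band differs by 22 mm between views, so I'll check its extents and the rail line.

Run:
```python
from h import *
np.set_printoptions(precision=4,suppress=True)
for n in("scene","top"):
    c=np.load(f"pics/{n}0.npz");p=c["p"];P=cloud(c,c["d"]);hsv=cv2.cvtColor(p,cv2.COLOR_RGB2HSV)
    H,S,V=[hsv[...,i].astype(int) for i in range(3)]
    inr=(P[...,2]>.17)&(P[...,2]<.2)&(P[...,0]>.5)&(P[...,0]<.7)&(abs(P[...,1])<.3)
    v,u=np.nonzero(inr);r=ray(c,np.c_[u,v],.183)
    f=cv2.fitLine(r[:,:2].astype(np.float32),cv2.DIST_L2,0,.01,.01).ravel();f=f*np.sign(f[1]) if f[1]<0 else f
    s=(r[:,:2]-f[2:])@f[:2];print(n,"rail",f,"yaw",np.degrees(np.arctan2(-f[0],f[1])),s.min(),s.max(),"cloud",P[inr].mean(0))
    for nm,m in(("green",(H>45)&(H<85)&(S>100)),("yellow",(H>20)&(H<35)&(S>120))):
        m=m&inr;k,l,st,ce=cv2.connectedComponentsWithStats(m.astype(np.uint8))
        for i in range(1,k):
            v,u=np.nonzero(l==i);q=ray(c,np.c_[u,v],.183);print(nm,st[i],q.mean(0),q[:,1].min(),q[:,1].max())
```

```text
scene rail [0.1286 0.9917 0.6027 0.0172] yaw -7.3897834 -0.23655916841625774 0.19651902452762007 cloud [0.6048 0.0186 0.1855]
green [293 202  26  19 213] [0.6112 0.0904 0.183 ] 0.06495966257262226 0.11670712712206105
yellow [213 162  23  17 176] [ 0.5861 -0.1062  0.183 ] -0.13199859870515307 -0.0769675538155653
top rail [ 0.1295  0.9916  0.5945 -0.0054] yaw -7.4407907 -0.21149514312787485 0.21594885579525608 cloud [ 0.5933 -0.0051  0.1866]
green [282 129  28  12 201] [0.6083 0.0933 0.183 ] 0.07050346882582453 0.11663475285245842
yellow [398 149  30  14 273] [ 0.5826 -0.1036  0.183 ] -0.12786330578267152 -0.07945235354881261
```

```bash
cat >> h.py <<'E'
from rig import *
from scipy.spatial.transform import Rotation as Ro
def quat(yaw,flip=1):
    "tool down, jaws along carrier y for carrier yaw (rad)"
    x=flip*np.array([-np.sin(yaw),np.cos(yaw),0]);y=np.array([0,0,-1.])
    q=Ro.from_matrix(np.c_[x,y,np.cross(x,y)]).as_quat();return q[[3,0,1,2]]
E
python3 - <<'E'
from h import *
np.set_printoptions(precision=4,suppress=True)
r=np.radians
for f in(1,-1):
    for p,y in(((.432,.179,.3),-19.5),((.432,.179,.113),-19.5),((.484,-.092,.24),-7.4),((.583,-.105,.196),-7.4),((.609,.092,.196),-7.4)):
        print(f,ctrl.solve_ik(np.array(p),quat(r(y),f)))
f=1 if ctrl.solve_ik(np.array((.432,.179,.3)),quat(r(-19.5),1)) is not None else -1
E
```

```text
1 [ 0.2239 -0.2136  1.7737 -0.      1.5815 -1.0065]
1 [ 0.2239 -0.0812  2.0111 -0.      1.2117 -1.0065]
1 [-0.3481 -0.1272  1.8087 -0.      1.4601 -1.7897]
1 [-0.3113  0.1448  1.6173 -0.      1.3795 -1.7529]
1 [ 0.022   0.2005  1.5541 -0.      1.3869 -1.4197]
-1 [ 0.2239 -0.2136  1.7737 -0.      1.5815  2.1351]
-1 [ 0.2239 -0.0812  2.0111 -0.      1.2117  2.1351]
-1 [-0.3481 -0.1272  1.8087 -0.      1.4601  1.3519]
-1 [-0.3113  0.1448  1.6173 -0.      1.3795  1.3887]
-1 [ 0.022   0.2005  1.5541 -0.      1.3869  1.7219]
```

Run:
```python
from h import *
np.set_printoptions(precision=4,suppress=True)
p=get_eef_pos();ctrl.movel(np.array([p[0],p[1],.34]),max_speed=.25)
ctrl.reach(np.array([.40,.165,.32]),quat(np.radians(-19.5)))
c=calibration("wrist");p,d=camera("wrist");cv2.imwrite("pics/w1.png",p[:,:,::-1]);np.savez("pics/w1.npz",p=p,d=d,**c)
P=cloud(c,d);V=p.max(2)
near=(abs(P[...,0]-.43)<.06)&(abs(P[...,1]-.18)<.06)
m=near&(V<70)&(abs(P[...,2]-.150)<.006)
print("post top",m.sum(),cv2.minAreaRect(P[m][:,:2].astype(np.float32)) if m.any() else 0, P[m].mean(0))
m=near&(V>70)&(abs(P[...,2]-.110)<.006)
if m.any(): print("crown",m.sum(),cv2.minAreaRect(P[m][:,:2].astype(np.float32)))
print(get_t(),-c["R"].T@c["t"])
```

```text
post top 166 ((0.43316319584846497, 0.18010015785694122), (0.013772321864962578, 0.014375666156411171), 71.26777648925781) [0.4326 0.1804 0.1493]
crown 249 ((0.431305855512619, 0.181534081697464), (0.019025251269340515, 0.04217838495969772), 71.13262939453125)
3.5167 [0.3249 0.191  0.4953]
```

View pics/w1.png

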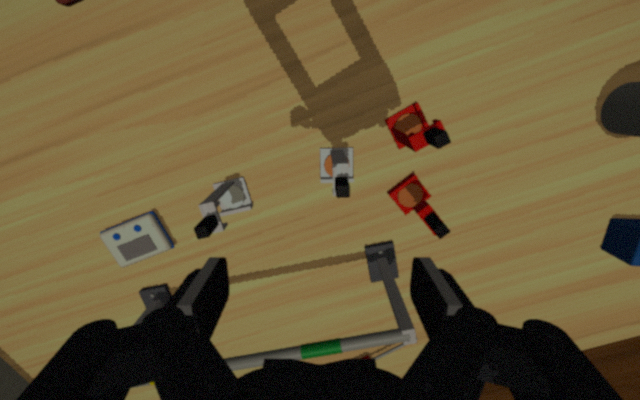

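The wrist picture shows the copper carrier at (338,165), the rail at the bottom with green at (321,349), and the reds to the right. Post at (0.433, 0.180), yaw -18.9°, and its height and crown size check. Grasping.

Run:
```python
from h import *
np.set_printoptions(precision=4,suppress=True)
q=quat(np.radians(-18.9))
effector.gripper_to(.7)
ctrl.reach(np.array([.433,.1803,.23]),q)
print(ctrl.movel(np.array([.433,.1803,.114]),max_speed=.12,threshold=10),get_eef_pos())
effector.gripper_to(0.,force=60);print("w",get_width(),get_force())
ctrl.movel(np.array([.433,.1803,.30]),max_speed=.15);print("w",get_width(),get_force(),get_t())
print(get_eef_pos())
p,d=camera("scene");c=calibration("scene");cv2.imwrite("pics/s2.png",cv2.resize(p[100:260,250:450,::-1],None,fx=3.5,fy=3.5,interpolation=cv2.INTER_CUBIC))
```

```text
False [0.4338 0.1805 0.115 ]
w 0.14333273658693635 [-0.0732  0.6241  4.3107]
w 0.14509865681984083 [-0.1358 -0.0312 -3.2022] 7.3917
[0.4324 0.1801 0.2987]
```

View pics/s2.png

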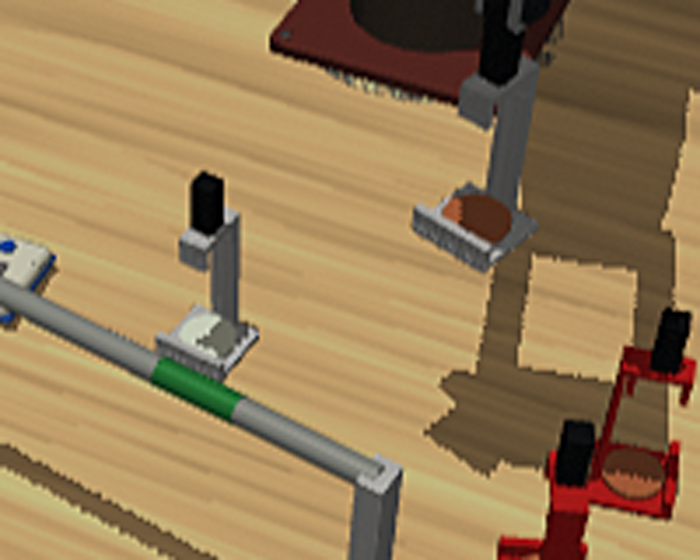

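The carrier is held upright at (500,180) in the crop, and the bystanders are untouched. Now to the yellow band.

Run:
```python
from h import *
np.set_printoptions(precision=4,suppress=True)
q=quat(np.radians(-7.4))
ctrl.movel(np.array([.484,-.092,.30]),q,max_speed=.15)
ctrl.movel(np.array([.484,-.092,.24]),max_speed=.12)
print(ctrl.movel(np.array([.5833,-.105,.24]),max_speed=.08,threshold=6),get_eef_pos(),get_force(),get_t())
p,d=camera("scene");c=calibration("scene");np.savez("pics/s3.npz",p=p,d=d,**c)
cv2.imwrite("pics/s3.png",cv2.resize(p[80:240,150:350,::-1],None,fx=3.9,fy=3.7,interpolation=cv2.INTER_CUBIC))
P=cloud(c,d);V=p.max(2)
# lip front face / rail points
n=np.array([.9916,-.129]);s=(P[...,:2]-[.5833,-.105])@n;t=(P[...,:2]-[.5833,-.105])@[.129,.9916]
for nm,m in(("lip",(abs(t)<.008)&(abs(s)<.04)&(P[...,2]>.217)&(P[...,2]<.23)),("rail+25",(abs(t)>.03)&(abs(t)<.05)&(abs(s)<.03)&(abs(P[...,2]-.185)<.01)),("post",(abs(t)<.03)&(abs(s)<.04)&(P[...,2]>.238)&(P[...,2]<.245))):
    print(nm,m.sum(),np.percentile(s[m],[5,50,95]),np.percentile(t[m],[5,50,95]))
```

```text
False [ 0.583  -0.1049  0.2401] [ 0.1491  1.0145 -3.7397] 11.4917
lip 37 [-0.0136  0.019   0.0202] [-0.007   0.0023  0.0073]
rail+25 136 [-0.002   0.0063  0.0097] [-0.0476  0.0308  0.0485]
post 30 [-0.0041  0.0076  0.0122] [-0.0024  0.0078  0.0094]
```

View pics/s3.png

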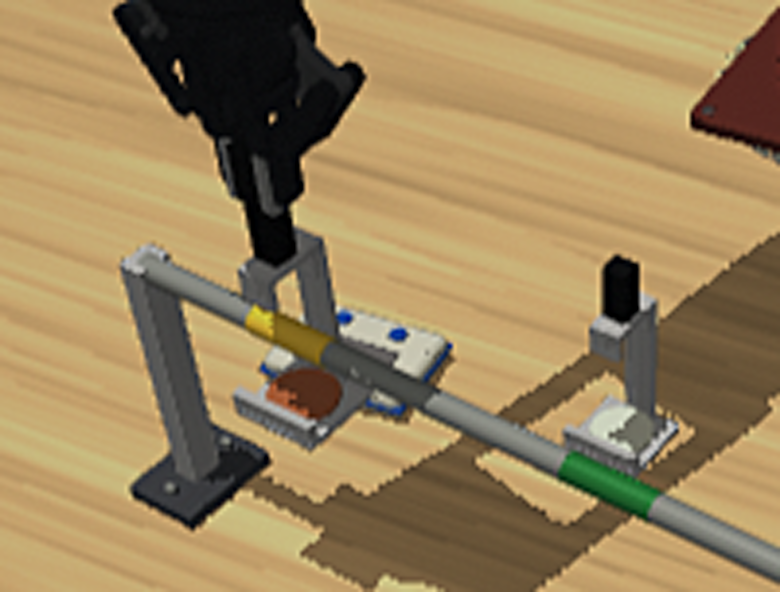

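The hook straddles the rail at yellow (crop (265,285)), with the lip beyond the rail at 19 mm (18 expected) and the tray below. Lowering.

Run:
```python
from h import *
np.set_printoptions(precision=4,suppress=True)
ctrl.movel(np.array([.5833,-.105,.206]),max_speed=.06)
print(get_force(),get_t())
print(ctrl.movel(np.array([.5833,-.105,.194]),max_speed=.02,threshold=5),get_eef_pos(),get_force(),get_wrist_torque())
ctrl.pause(.3);print(get_eef_pos(),get_force(),get_t())
```

```text
[-0.4599  0.2907 -2.3152] 12.2583
True [ 0.5836 -0.1051  0.1975] [-0.4582  0.3488  4.8293] [ 0.0443 -0.0183  0.0107]
[ 0.5835 -0.105   0.1975] [1.0317 0.6633 4.5897] 13.0333
```

Contact came at the predicted height (0.1975). Sliding to green.

Run:
```python
from h import *
np.set_printoptions(precision=4,suppress=True)
print(ctrl.movel(np.array([.6090,.0922,.1975]),max_speed=.06,threshold=12),get_eef_pos(),get_force(),get_wrist_torque(),get_width(),get_t())
p,d=camera("scene");c=calibration("scene");np.savez("pics/s4.npz",p=p,d=d,**c)
cv2.imwrite("pics/s4.png",cv2.resize(p[100:260,200:400,::-1],None,fx=3.9,fy=3.7,interpolation=cv2.INTER_CUBIC))
```

```text
False [0.609  0.0922 0.1975] [-0.0412 -4.8347  5.2932] [-1.0002  0.0819 -0.0114] 0.14459826158415456 16.4917
```

View pics/s4.png

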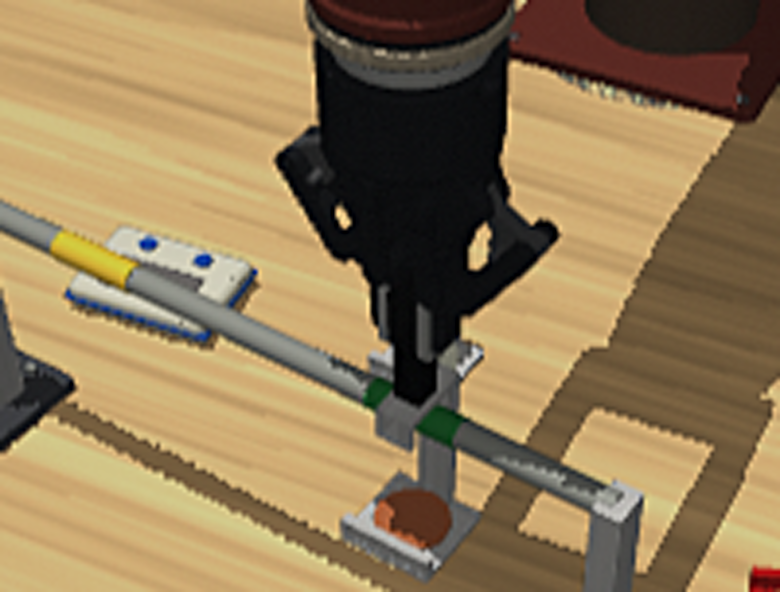

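The hook sits inside green, with green visible on both sides ((377,395) and (440,425)). Releasing, retreating and checking.

Run:
```python
from h import *
np.set_printoptions(precision=4,suppress=True)
effector.gripper_to(.5);ctrl.pause(.3)
ctrl.movel(np.array([.6090,.0922,.30]),max_speed=.08)
ctrl.movel(np.array([.45,-.15,.36]),max_speed=.2);ctrl.pause(1.)
print(get_force(),get_t())
g=np.array([.609,.0922]);n=np.array([.9916,-.129]);tt=np.array([.129,.9916])
for nm in("scene","top"):
    p,d=camera(nm);c=calibration(nm);P=cloud(c,d);V=p.max(2)
    m=(V<60)&(abs(P[...,2]-.233)<.006)&(abs(P[...,0]-.61)<.05)&(abs(P[...,1]-.09)<.05)
    e=P[m].mean(0)[:2]-g;print(nm,"post top s,t",m.sum(),e@n,e@tt)
    m=(V<60)&(P[...,2]>.115)&(P[...,2]<.158)&(abs(P[...,0]-.43)<.05)&(abs(P[...,1])<.05);print("white post",m.sum(),np.median(P[m],0))
    if nm=="scene":cv2.imwrite("pics/s5.png",cv2.resize(p[100:260,200:400,::-1],None,fx=3.9,fy=3.7,interpolation=cv2.INTER_CUBIC))
```

```text
[-0.4205  0.3465  0.6259] 21.3083
scene post top s,t 78 0.0035293924320204295 0.0017083710023401335
white post 144 [0.4338 0.0087 0.1377]
top post top s,t 85 -0.003576224081380903 -0.0011484959026337566
white post 74 [0.423  0.0069 0.1504]
```

View pics/s5.png

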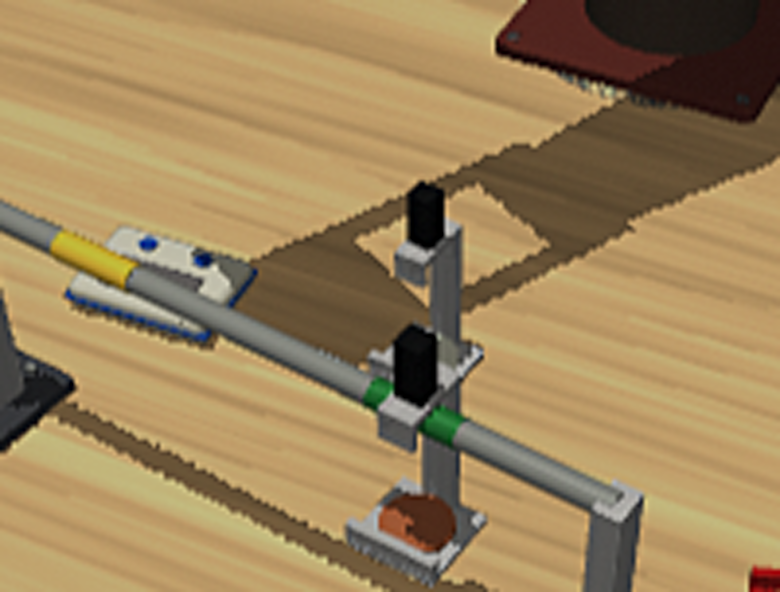

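The carrier hangs upright in the green band and the white carrier has not moved. Handing in.

```bash
python3 -c "
from rig import *
ctrl.finish_job()"
```

```text
the job is handed in; nothing more can be done
```

I hung the copper carrier's hook on the rail at the yellow band and slid it about 200 mm to the green band without lifting it. I then let go, backed the arm away and handed the job in at about 21 s; no verdict is reported.

**Last checks:**
- **Copper carrier:** its grip post is within about 2 mm of mid-band along the rail and within 4 mm across it. It looks upright and square to the rail. I paused 1 s before the last picture, but did not measure its speed.
- **Hanging at yellow:** the hook touched the rail with the tool at 0.1975 m, the height predicted from the given sizes.
- **White carrier:** its post position matches the start to within 1 mm in both cameras.
- **Robot:** it was clear of everything and the tool force read close to zero.

**Disagreements:** my first green-band reading differed by 22 mm between the two cameras. A tighter mask brought them to within 3 mm, probably by dropping stray pixels. In the final check the two cameras differ by about 7 mm across the rail, roughly as expected since they see different sides of the post.

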